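Set the corked jars on their coasters

ROBOT

A 6-joint arm with a two-finger parallel gripper is mounted at the origin on the work surface. World frame = base frame: x ahead of the robot, y to its left, z up, the work surface at z = 0. Lengths are in m, angles in rad, forces in N, time in s.
With the tool pointing down it reaches from about 0.25 to 0.775 m from the base axis. Payload 4 kg.
Tool frame: the origin (TCP) lies at the very end of the fingers, on their centre line; the grasp point (between the pads) lies 19 mm behind it; z points along the fingers, y is the line along which they close (so a half turn about z gives the same grasp; the last joint's range is limited). The gripper opens to 94 mm and grips with 3 to 60 N. Pads are 16 mm wide; open, the fingers measure 119 mm over their backs; the gripper's body (75 mm by 177 mm) begins 78 mm behind the grasp point.
Start: joints at [-1.216, 0.087, 1.371, -0, 1.684, -0.103], TCP at [0.243, -0.493, 0.206] pointing down, gripper open.
Joint ranges: [-3.1, 3.1], [-0.76, 2.03], [0.27, 2.55], [-1.08, 4.22], [0.17, 2.65], [-2.57, 2.57]. Speed limits (rad/s): [2.79, 2.79, 3.14, 3.14, 3.14, 3.14].

INTERFACE

Orientations are given as [roll, pitch, yaw] about the fixed x, y, z axes, in that order (R = Rz(yaw) Ry(pitch) Rx(roll)).
In Python, from cell import * gives the robot as it stands.
- The arm moves only by the tool servo_tool, never from a script. Its argument "plan" is a list of rows, each a list of 5 numbers: the shift along the tool's x, y, z in m, then the turn about the tool's z in degrees, then the closure, from -1 (fully open) to 1 (shut). In form: [[tx, ty, tz, twist, fingers], ...]. A call has 1 to 8 rows; each row shifts and turns the commanded pose from where the row before left it, along the tool's axes as they then stand; what a row does not reach is not made up. A row lasts 1/10 s, in which the tool goes at most 50 mm and 8.59 degrees, less where a joint would pass 70% of its speed; a pose out of reach is approached as far as the arm can. A call is refused whole if a number of a shift passes 0.05 or a number of a turn 8.59, either way. A call with a gripper value outside its range is refused whole. The fingers move at their own pace and stop on an object; "squeeze" is the grip in N (left out, the last holds). Time passes only in rows, so rows that do not move let the fingers close. It gives the time, the measured TCP pose, the force, the opening and the grip force at its end, in the units of the state.
- observe(): the state, without advancing time (a new reading comes with each control period).
- get_image(name): name is "scene" or "top"; returns the picture (400x640x3 uint8, blue, green, red); there is no depth.
- camera_params(name): a dict with "mtx" (3x3 intrinsics, pixels), "distortion" ([k1, k2, p1, p2, k3] as OpenCV has them; the pictures are not rectified), "R" (3x3) and "t" (3): a world point X has camera coordinates R X + t. Camera axes: x right, y down, z forward; pixel columns grow to the right and rows downward; lengths in m; the calibration is good to about 2 mm. A picture is of the moment at which its call begins. camera_params takes no time and is no camera call.
- job_done(): hands the job in; it is judged then, once.
The state is a dict: "time_s": time; "qpos": joint angles; "joint_vel": joint speeds; "effort": joint torques, N m; "tcp_pos": TCP position; "tool_rot": TCP orientation; "force": force on the tool from outside, world axes, zero at the start; "ft_torque": the same for the moment, N m; "opening": opening from 0.0 (shut) to 1.0 (fully open); "grasp_force": force on a finger pad.
Only numpy, scipy, OpenCV 4.12 (cv2) and the standard library are available. Lean on these libraries where they do the work, as an engineer would, in place of code of your own. Each camera call takes 0.05 s, during which the arm holds its last target. There are 200 camera calls.

TASK

Pick out the three glass jars with cork stoppers and set each one gently, upright, in the middle of the coaster of its own colour, one after another. Leave the jars with black screw lids, the bowl and the funnel where they stand, and tip nothing over.

Things in the scene. Friction and masses are not known exactly. Their poses are not given: they have to be found in the camera images.
- jar_green: Green glass jar closed with a light brown CORK stopper. Round and upright: body 50 mm in diameter with straight sides up to 76 mm, a shoulder up to 88 mm, then the stopper 29 mm in diameter, 104 mm high in all; about 0.12 to 0.24 kg. Origin: centre of its underside, z up. Stands on the counter at the start.
- jar_red: Red glass jar closed with a light brown CORK stopper. Round and upright: body 56 mm in diameter with straight sides up to 62 mm, a shoulder up to 74 mm, then the stopper 32 mm in diameter, 90 mm high in all; about 0.12 to 0.24 kg. Origin: centre of its underside, z up. Stands on the counter at the start.
- jar_blue: Blue glass jar closed with a light brown CORK stopper. Round and upright: body 62 mm in diameter with straight sides up to 52 mm, a shoulder up to 64 mm, then the stopper 36 mm in diameter, 80 mm high in all; about 0.12 to 0.24 kg. Origin: centre of its underside, z up. Stands on the counter at the start.
- lidded_green: Green glass jar closed with a broad flat BLACK SCREW LID 45 mm in diameter (not a cork). Round and upright, body 56 mm in diameter, 90 mm high in all; loose. Stays where it is. Origin: centre of its underside, z up.
- lidded_red: Red glass jar closed with a broad flat BLACK SCREW LID 45 mm in diameter (not a cork). Round and upright, body 56 mm in diameter, 90 mm high in all; loose. Stays where it is. Origin: centre of its underside, z up.
- coaster_green: Green round flat ceramic coaster, 100 mm in diameter and 8 mm thick, fixed on the counter. Origin: centre of its underside on the counter, z up; its upper face is 8 mm above the origin.
- coaster_red: Red round flat ceramic coaster, 100 mm in diameter and 8 mm thick, fixed on the counter. Origin: centre of its underside on the counter, z up; its upper face is 8 mm above the origin.
- coaster_blue: Blue round flat ceramic coaster, 100 mm in diameter and 8 mm thick, fixed on the counter. Origin: centre of its underside on the counter, z up; its upper face is 8 mm above the origin.
- bowl: White ceramic bowl with blue stripes, 140 mm across the rim and 64 mm high; loose, standing at the left or right end of the row. Stays where it is. Origin: centre of its underside, z up.
- funnel: Yellow plastic funnel standing mouth down, 104 mm across the mouth, spout pointing up, 105 mm high; loose, at the other end of the row from the bowl. Stays where it is. Origin: centre of its underside, z up.
There are look-alikes about, which are no part of the job. Of the things that look like the coaster_red, take the one that is nearest to the robot's base at the start.

How it is judged:
At the end, for the whole second after the job is handed in: Each of the three corked jars stands upright (within 0.1 rad) and at rest on the coaster of its own colour, its axis within 15 mm of the coaster's centre, released; the two screw-lid jars, the bowl and the funnel are still upright, at rest, within 25 mm of where they started (horizontal distance between jar_green and coaster_green below 0.015 m and z of jar_green in the frame of coaster_green between 0.005 and 0.012 m and angle between each of jar_green, jar_red, jar_blue's own z axis and vertical below 0.1 rad and linear speed of each of jar_green, jar_red, jar_blue, lidded_green, lidded_red, bowl, funnel below 0.02 m/s and angular speed of each of jar_green, jar_red, jar_blue below 0.2 rad/s and horizontal distance between jar_red and coaster_red below 0.015 m and z of jar_red in the frame of coaster_red between 0.005 and 0.012 m and horizontal distance between jar_blue and coaster_blue below 0.015 m and z of jar_blue in the frame of coaster_blue between 0.005 and 0.012 m and distance of each of lidded_green, lidded_red, bowl, funnel from where it was at the start of the episode below 0.025 m and angle between each of lidded_green, lidded_red, bowl, funnel's own z axis and vertical below 0.15 rad); the robot touches nothing.
It fails at once if a corked jar is tipped over (angle between any of jar_green, jar_red, jar_blue's own z axis and vertical above 0.7 rad).
It fails at once if a corked jar is dropped (it falls free of the fingers at over 0.6 m/s) or slammed on a coaster ((linear speed of jar_green above 0.6 m/s and contact force between jar_green and the fingers below 0.1 N) or (linear speed of jar_red above 0.6 m/s and contact force between jar_red and the fingers below 0.1 N) or (linear speed of jar_blue above 0.6 m/s and contact force between jar_blue and the fingers below 0.1 N) or contact force between any of jar_green, jar_red, jar_blue and coaster_green above 60 N or contact force between any of jar_green, jar_red, jar_blue and coaster_red above 60 N or contact force between any of jar_green, jar_red, jar_blue and coaster_blue above 60 N).
It fails at once if a screw-lid jar is moved from its place or knocked over (distance of any of lidded_green, lidded_red from where it was at the start of the episode above 0.025 m or angle between any of lidded_green, lidded_red's own z axis and vertical above 0.3 rad).
It fails at once if the bowl or the funnel is moved from its place or knocked over (distance of any of bowl, funnel from where it was at the start of the episode above 0.025 m or angle between any of bowl, funnel's own z axis and vertical above 0.3 rad).
It also fails if it takes over 90 s, if anything falls off the work surface, if the arm or the gripper's body presses on something with over 40 N, if the wrist force passes 120 N, or if a joint passes its speed limit or range.

## Working session

There is one attempt and no reset: what is moved stays moved. The work goes in short steps, Python scripts to look and compute and a tool call to move; the robot and the scene stay as the last step left them, time stands still between calls to the robot, and variables do not carry over. Pictures are saved under pics/ and viewed, at most 14 in all, crops included, and the job is handed in when it is done.

Besides the shell and the picture viewer there is one more tool, called as name(argument=value, ...), one argument or row to a line, values as JSON. servo_tool: Moves the arm, as the interface text tells. Its arguments: {"type":"object","properties":{"plan":{"type":"array","items":{"type":"array","items":{"type":"number"}}},"squeeze":{"type":"number"}},"required":["plan"]}

```bash
ls; mkdir -p pics; python3 - <<'E'
from cell import *
import cv2
print(observe())
for n in("top","scene"):
    cv2.imwrite(f"pics/{n}0.png",get_image(n)); p=camera_params(n); print(n,p)
E
```

```text
pics
{'time_s': 0.0, 'qpos': array([-1.21610007e+00,  8.79689217e-02,  1.37224986e+00, -3.19384559e-06,
        1.68357495e+00, -1.03108430e-01]), 'joint_vel': array([ 0.00031357,  0.00121447,  0.00146192, -0.00015533, -0.00102034,
        0.00097966]), 'effort': array([-9.10124945e-04, -3.40187967e+01, -3.02425039e+01,  7.18131778e-02,
        3.30057729e-02, -1.71739493e-04]), 'tcp_pos': array([ 0.24289046, -0.49285749,  0.20429879]), 'tool_rot': array([-3.13940294e+00, -2.23389947e-04,  4.57804082e-01]), 'force': array([0.52157716, 0.40051109, 0.00375408]), 'ft_torque': array([0.01918365, 0.00157622, 0.02040996]), 'grasp_force': 0.0, 'opening': 0.9963094102761977}
top {'mtx': array([[494.84384932,   0.        , 315.4657238 ],
       [  0.        , 494.84384932, 203.08698088],
       [  0.        ,   0.        ,   1.        ]]), 'distortion': array([-0.14587801,  0.        ,  0.        ,  0.        ,  0.        ]), 'R': array([[-0.01792931, -0.99982813,  0.00471638],
       [-0.99642875,  0.01747867, -0.08260898],
       [ 0.08251235, -0.00618065, -0.99657088]]), 't': array([-0.00219106,  0.62725087,  1.45962366])}
scene {'mtx': array([[388.35744867,   0.        , 323.19011204],
       [  0.        , 388.35744867, 200.02599592],
       [  0.        ,   0.        ,   1.        ]]), 'distortion': array([-0.04662061,  0.        ,  0.        ,  0.        ,  0.        ]), 'R': array([[-0.21814916,  0.97576068, -0.0173791 ],
       [ 0.57996828,  0.1152992 , -0.8064384 ],
       [-0.78488709, -0.18600318, -0.59106266]]), 't': array([ 0.12556699, -0.33479628,  1.59294988])}
```

View pics/top0.png

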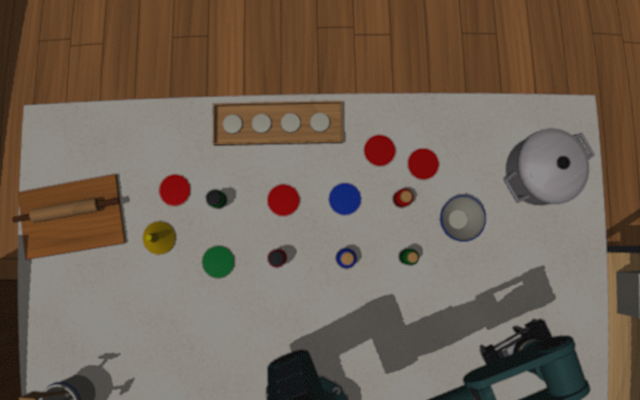

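View pics/scene0.png

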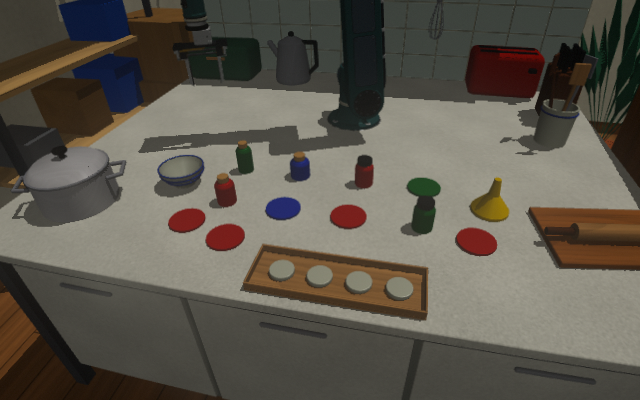

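Top view: corked jars are green (409,257), blue (346,258) and red (403,198). Lidded jars are at (217,199) and (277,258). Coasters are green (219,262), blue (345,199) and red (284,200); that red one is the nearest of four red discs. The bowl is at (463,217) and the funnel at (159,238).

```bash
cat > h.py <<'E'
from cell import *
import cv2, numpy as np
def px2w(n,uv,z):
    p=camera_params(n); R,t=p["R"],p["t"]
    q=cv2.undistortPoints(np.array([[uv]],float),p["mtx"],p["distortion"])[0,0]
    d=R.T@np.array([q[0],q[1],1]); c=-R.T@t
    return (c+d*(z-c[2])/d[2])[:2]
def w2px(n,X):
    p=camera_params(n)
    return cv2.projectPoints(np.array([X],float),cv2.Rodrigues(p["R"])[0],p["t"],p["mtx"],p["distortion"])[0][0,0]
E
python3 - <<'E'
from h import *
im=cv2.imread("pics/top0.png"); hsv=cv2.cvtColor(im,cv2.COLOR_BGR2HSV)
H,S,V=[hsv[...,i].astype(int) for i in range(3)]
M={"red":(S>150)&((H<6)|(H>174)),"green":(S>120)&(abs(H-65)<20),"blue":(S>120)&(abs(H-118)<12),"cork":(S>60)&(H>8)&(H<20)&(V>110),"yellow":(S>150)&(abs(H-27)<5)}
for k,m in M.items():
    m=m.copy(); m[:145]=0; m[290:]=0; m[:,:140]=0; m[:,500:]=0
    if k=="red":
        m=((S>150)&((H<6)|(H>174))); m[290:]=0; m[:,:140]=0
    n,l,st,c=cv2.connectedComponentsWithStats(m.astype(np.uint8))
    for i in range(1,n):
        if st[i,4]>25: print(k,c[i].round(1),st[i],"z.008",px2w("top",c[i],.008).round(4),[px2w("top",c[i],z).round(4) for z in(.104,.09,.08)] if st[i,4]<400 else "")
cv2.imwrite("pics/crop.png",cv2.resize(im[170:290,140:500],None,fx=2.2,fy=2.2,interpolation=cv2.INTER_CUBIC))
s=cv2.imread("pics/scene0.png")
cv2.imwrite("pics/crops.png",cv2.resize(s[130:255,150:420],None,fx=2.9,fy=2.9,interpolation=cv2.INTER_CUBIC))
E
```

```text
red [379.4 149.9] [365 136  30  29 703] z.008 [ 0.7894 -0.2132] 
red [422.9 163.5] [409 149  29  30 699] z.008 [ 0.7455 -0.3473] 
red [174.4 189.7] [160 175  30  30 712] z.008 [0.6776 0.4201] 
red [283.  199.7] [268 185  31  30 747] z.008 [0.6408 0.0851] 
red [399.8 199.1] [394 189  19  18 117] z.008 [ 0.6364 -0.2714] [array([ 0.6279, -0.2543]), array([ 0.6292, -0.2568]), array([ 0.63  , -0.2586])]
red [282.7 255.8] [278 250   8  15  34] z.008 [0.4708 0.0884] [array([0.4729, 0.0824]), array([0.4726, 0.0833]), array([0.4724, 0.0839])]
green [220.7 201. ] [213 192  13  15  74] z.008 [0.64   0.2757] [array([0.6313, 0.2578]), array([0.6326, 0.2604]), array([0.6335, 0.2623])]
green [217.8 261.5] [203 247  30  30 729] z.008 [0.4562 0.2857] 
green [405.3 256.2] [401 250  13  14  90] z.008 [ 0.4621 -0.283 ] [array([ 0.4649, -0.2651]), array([ 0.4645, -0.2677]), array([ 0.4642, -0.2696])]
blue [344.5 198.5] [329 184  32  30 739] z.008 [ 0.641  -0.1021] 
blue [345.  257.3] [337 249  19  19 132] z.008 [ 0.4629 -0.0995] [array([ 0.4656, -0.0934]), array([ 0.4652, -0.0943]), array([ 0.4649, -0.0949])]
cork [405.6 196.1] [401 191  10  11  88] z.008 [ 0.6452 -0.2897] [array([ 0.6362, -0.2714]), array([ 0.6375, -0.2741]), array([ 0.6385, -0.276 ])]
cork [346.8 258.2] [342 253  11  11  99] z.008 [ 0.4602 -0.1049] [array([ 0.463 , -0.0985]), array([ 0.4626, -0.0994]), array([ 0.4623, -0.1001])]
cork [412.2 257.1] [408 253   9   9  64] z.008 [ 0.459 -0.304] [array([ 0.4619, -0.2848]), array([ 0.4615, -0.2876]), array([ 0.4612, -0.2896])]
yellow [158.8 237.6] [144 222  31  32 762] z.008 [0.5308 0.4685]
```

View pics/crop.png

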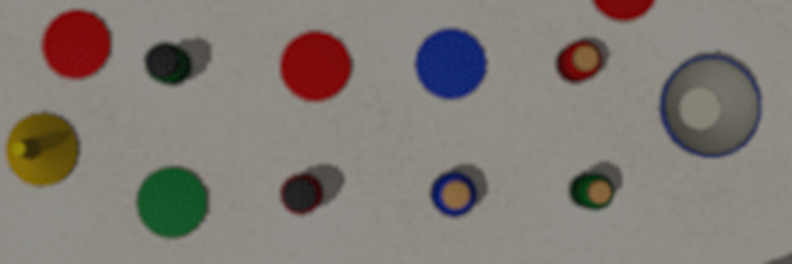

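View pics/crops.png

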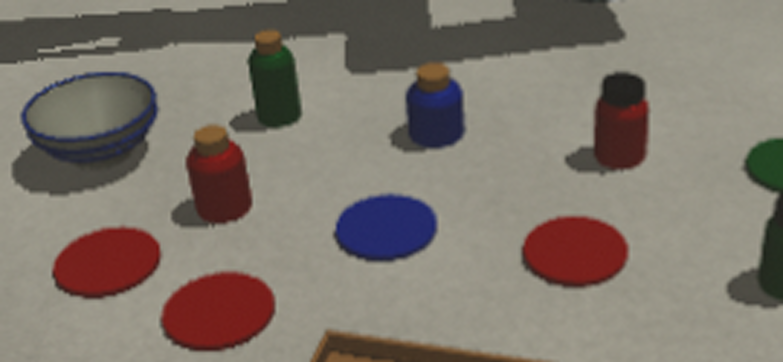

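```bash
python3 - <<'E'
from h import *
im=cv2.imread("pics/scene0.png"); hsv=cv2.cvtColor(im,cv2.COLOR_BGR2HSV)
# predicted pixel of cork mid / coaster centres vs. seen
for n,X in dict(g=(.4615,-.285,.098),b=(.4622,-.1,.074),r=(.6375,-.274,.084),cb=(.641,-.102,.008),cr=(.641,.085,.008),cg=(.456,.286,.008)).items(): print(n,w2px("scene",X).round(1))
H,S,V=[hsv[...,i].astype(int) for i in range(3)]
for k,m in {"cork":(S>60)&(H>8)&(H<22)&(V>80),"red":(S>150)&((H<6)|(H>174)),"green":(S>120)&(abs(H-65)<20),"blue":(S>120)&(abs(H-118)<12)}.items():
    m=m.copy(); m[:138]=0; m[232:]=0;m[:,:150]=0;m[:,445:]=0
    n,l,st,c=cv2.connectedComponentsWithStats(m.astype(np.uint8))
    for i in range(1,n):
        if st[i,4]>30: print(k,c[i].round(1),st[i])
print("bowl",px2w("top",(462.7,217.3),.064),"lids",px2w("top",(216,198.3),.09),px2w("top",(277,257.8),.09),"funnel",px2w("top",(159,238),0))
E
```

```text
g [242.7 143.5]
b [299.3 155.6]
r [223.3 177.2]
cb [283.1 206.6]
cr [348.1 214.7]
cg [423.5 185.6]
cork [242.1 142. ] [238 140   9   5  40]
cork [299.  154.1] [293 151  12   7  67]
cork [222.4 176. ] [217 173  12   7  66]
red [367.6 169. ] [361 165  12  11  62]
red [227.  190.1] [215 179  21  27 227]
red [348. 216.] [331 205  35  23 642]
red [186.4 219.8] [169 209  36  23 638]
red [227.3 228.3] [210 224  34   8 187]
green [423.8 186.3] [409 178  31  17 410]
blue [300.8 163.6] [292 158  17  11 108]
blue [282.7 207.8] [266 198  34  21 571]
bowl [ 0.57408229 -0.44833178] lids [0.64072626 0.27415915] [0.4671452  0.09960633] funnel [0.52980451 0.47043475]
```

servo_tool(
  plan=[
    [0,0,0,8.55,-1],
    [0,0,0,8.55,-1],
    [0,0,0,8.55,-1],
    [0,0,0,0.6,-1],
    [0,0,0,0,-1],
    [0,0,0,0,-1],
  ],
)

```text
time_s: 0.7
tcp_pos: [0.2431, -0.4933, 0.2053]
tool_rot: [-3.141, 0.0, 0.002]
force: [-0.7, -0.1, 1.0]
opening: 0.998
grasp_force: 0.0
```

The scene camera agrees with these positions to within about 1.5 px. Moving over the green jar.

servo_tool(
  plan=[
    [0.03,-0.028,0,0,-1],
    [0.03,-0.028,0,0,-1],
    [0.03,-0.028,0,0,-1],
    [0.03,-0.028,0,0,-1],
    [0.03,-0.028,0,0,-1],
    [0.03,-0.028,0,0,-1],
    [0.03,-0.028,0,0,-1],
    [0.0085,-0.012,0,0,-1],
  ],
)

```text
time_s: 1.5
tcp_pos: [0.4637, -0.2829, 0.2053]
tool_rot: [-3.141, -0.001, 0.005]
force: [0.5, -0.0, 0.2]
opening: 0.998
grasp_force: 0.0
```

servo_tool(
  plan=[
    [0,0,0,0,-1],
    [0,0,0,0,-1],
  ],
)

```text
time_s: 1.7
tcp_pos: [0.461, -0.2861, 0.2055]
tool_rot: [3.141, 0.001, -0.0]
force: [0.4, -0.8, 0.1]
opening: 0.999
grasp_force: 0.0
```

servo_tool(
  plan=[
    [0,-0.001,0.03,0,-1],
    [0,0,0.03,0,-1],
    [0,0,0.03,0,-1],
    [0,0,0.03,0,-1],
    [0,0,0.03,0,-1],
    [0,0,0.02,0,-1],
    [0,0,0.007,0,-1],
    [0,0,0,0,-1],
  ],
)

```text
time_s: 2.5
tcp_pos: [0.4602, -0.2852, 0.0276]
tool_rot: [-3.141, 0.002, -0.002]
force: [-0.8, 0.0, 0.1]
opening: 0.997
grasp_force: 0.0
```

servo_tool(
  plan=[
    [0,0,0,0,0.2],
    [0,0,0,0,0.3],
    [0,0,0,0,0.4],
    [0,0,0,0,0.6],
    [0,0,0,0,1],
    [0,0,0,0,1],
    [0,0,0,0,1],
    [0,0,0,0,1],
  ],
  squeeze=15,
)

```text
time_s: 3.3
tcp_pos: [0.4618, -0.2848, 0.0288]
tool_rot: [3.141, -0.0, -0.0]
force: [-0.5, -0.7, 0.6]
opening: 0.528
grasp_force: 15.0
```

Opening is 49.6 mm, which matches the 50 mm body. Lifting.

servo_tool(
  plan=[
    [0,0,-0.01,0,1],
    [0,0,-0.02,0,1],
    [0,0,-0.03,0,1],
    [0,0,-0.03,0,1],
    [0,0,-0.03,0,1],
    [0,0,-0.02,0,1],
    [0,0,-0.01,0,1],
    [0,0,0,0,1],
  ],
)

```text
time_s: 4.1
tcp_pos: [0.4622, -0.2847, 0.18]
tool_rot: [3.14, -0.002, -0.0]
force: [0.0, -0.1, -2.2]
opening: 0.527
grasp_force: 15.0
```

servo_tool(
  plan=[
    [0,-0.015,0,0,1],
    [0,-0.03,0,0,1],
    [0,-0.04,0,0,1],
    [0,-0.04,0,0,1],
    [0,-0.04,0,0,1],
    [0,-0.04,0,0,1],
    [0,-0.04,0,0,1],
    [0,-0.04,0,0,1],
  ],
)

```text
time_s: 4.9
tcp_pos: [0.4598, 0.0032, 0.1763]
tool_rot: [-3.141, 0.004, 0.0]
force: [0.7, -0.4, -2.3]
opening: 0.529
grasp_force: 15.0
```

servo_tool(
  plan=[
    [0,-0.04,0,0,1],
    [0,-0.04,0,0,1],
    [0,-0.04,0,0,1],
    [0,-0.04,0,0,1],
    [0,-0.04,0,0,1],
    [0,-0.03,0,0,1],
    [0,-0.02,0,0,1],
    [0,-0.01,0,0,1],
  ],
)

```text
time_s: 5.7
tcp_pos: [0.4596, 0.2624, 0.1761]
tool_rot: [3.14, 0.005, 0.003]
force: [-0.1, -0.5, -2.0]
opening: 0.529
grasp_force: 15.0
```

servo_tool(
  plan=[
    [0,-0.006,0,0,1],
    [0,0,0,0,1],
    [0,0,0,0,1],
  ],
)

```text
time_s: 6.0
tcp_pos: [0.4617, 0.2657, 0.1782]
tool_rot: [3.141, 0.001, -0.001]
force: [0.1, -0.6, -1.9]
opening: 0.529
grasp_force: 15.0
```

```bash
python3 - <<'E'
from h import *
for n in("top","scene"): cv2.imwrite(f"pics/{n}1.png",get_image(n))
a=cv2.imread("pics/scene1.png")[60:240,300:480]; b=cv2.imread("pics/top1.png")[150:330,150:330]
cv2.imwrite("pics/c1.png",cv2.resize(np.hstack([a,b]),None,fx=2.2,fy=2.2,interpolation=cv2.INTER_CUBIC))
o=observe();print(o["tcp_pos"],o["force"],o["opening"])
E
```

```text
[0.46195957 0.26561381 0.17848946] [-0.12104335 -0.46537945 -1.63971575] 0.5258960424540422
```

View pics/c1.png

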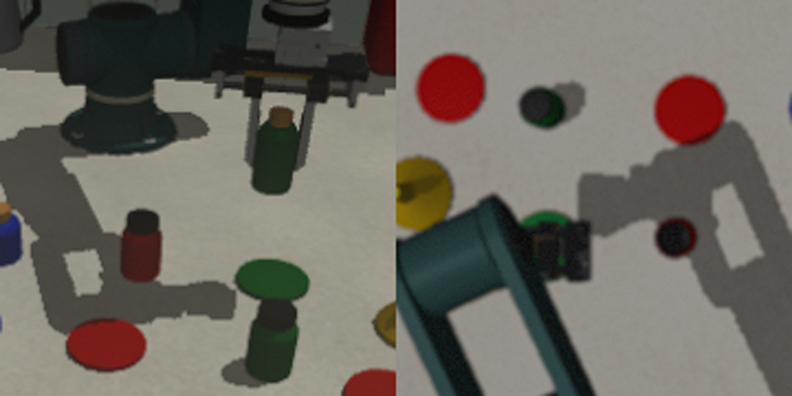

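Image shows the green jar held upright, above and slightly to the right of the green coaster. I need another 20 mm in y, then descend.

servo_tool(
  plan=[
    [-0.005,-0.01,0.01,0,1],
    [0,-0.01,0.025,0,1],
    [0,0,0.03,0,1],
    [0,0,0.03,0,1],
    [0,0,0.02,0,1],
    [0,0,0.01,0,1],
    [0,0,0,0,1],
    [0,0,0,0,1],
  ],
)

```text
time_s: 6.9
tcp_pos: [0.4574, 0.2869, 0.0543]
tool_rot: [-3.141, -0.001, -0.0]
force: [0.4, -0.2, -1.1]
opening: 0.532
grasp_force: 15.0
```

servo_tool(
  plan=[
    [0,0,0.005,0,1],
    [0,0,0.004,0,1],
    [0,0,0.003,0,1],
    [0,0,0.001,0,1],
    [0,0,0.001,0,1],
    [0,0,0,0,1],
  ],
)

```text
time_s: 7.5
tcp_pos: [0.4568, 0.2865, 0.0393]
tool_rot: [3.141, 0.0, -0.0]
force: [0.2, -0.7, -2.7]
opening: 0.531
grasp_force: 15.0
```

servo_tool(
  plan=[
    [0,0,0.001,0,1],
    [0,0,0.001,0,1],
    [0,0,0,0,1],
    [0,0,0,0,1],
  ],
)

```text
time_s: 7.9
tcp_pos: [0.4569, 0.2865, 0.0374]
tool_rot: [3.142, 0.0, -0.0]
force: [-0.7, 0.2, -1.9]
opening: 0.534
grasp_force: 15.0
```

servo_tool(
  plan=[
    [0,0,0.001,0,1],
    [0,0,0,0,1],
    [0,0,0,0,1],
  ],
)

```text
time_s: 8.2
tcp_pos: [0.4571, 0.2866, 0.0368]
tool_rot: [-3.141, -0.001, -0.0]
force: [-0.1, -0.6, 0.2]
opening: 0.531
grasp_force: 15.0
```

Force has gone from -2 to about 0, so the jar is resting on the coaster. Releasing gradually, then retreating.

servo_tool(
  plan=[
    [0,0,0,0,-0.2],
    [0,0,0,0,-0.5],
    [0,0,0,0,-1],
    [0,0,0,0,-1],
    [0,0,0,0,-1],
    [0,0,0,0,-1],
  ],
)

```text
time_s: 8.8
tcp_pos: [0.4569, 0.2865, 0.0365]
tool_rot: [3.141, -0.0, -0.0]
force: [0.5, 0.4, -0.1]
opening: 0.98
grasp_force: 0.0
```

servo_tool(
  plan=[
    [0,0,-0.02,0,-1],
    [0,0,-0.03,0,-1],
    [0,0,-0.03,0,-1],
    [0,0,-0.03,0,-1],
    [0,0,-0.03,0,-1],
    [0,0,-0.02,0,-1],
    [0,0,0,0,-1],
  ],
)

```text
time_s: 9.5
tcp_pos: [0.4586, 0.2874, 0.2005]
tool_rot: [-3.138, -0.007, -0.0]
force: [0.8, -0.2, -0.9]
opening: 1.002
grasp_force: 0.0
```

servo_tool(
  plan=[
    [0,0.02,0,0,-1],
    [0,0.04,0,0,-1],
    [0,0.04,0,0,-1],
    [0,0.04,0,0,-1],
    [0,0.04,0,0,-1],
    [0,0.04,0,0,-1],
    [0,0.04,0,0,-1],
    [0,0.04,0,0,-1],
  ],
)

```text
time_s: 10.3
tcp_pos: [0.4558, -0.0149, 0.1946]
tool_rot: [-3.141, 0.002, -0.0]
force: [1.1, -0.8, -0.8]
opening: 0.998
grasp_force: 0.0
```

servo_tool(
  plan=[
    [0.005,0.035,0,0,-1],
    [0,0.03,0,0,-1],
    [0,0.02,0,0,-1],
    [0,0,0,0,-1],
    [0,0,0,0,-1],
  ],
)

```text
time_s: 10.8
tcp_pos: [0.4611, -0.0982, 0.1951]
tool_rot: [-3.14, 0.002, -0.001]
force: [-0.8, 0.0, -0.6]
opening: 0.999
grasp_force: 0.0
```

```bash
python3 - <<'E'
from h import *
for n in("top","scene"): cv2.imwrite(f"pics/{n}2.png",get_image(n))
a=cv2.imread("pics/scene2.png")[100:280,300:480]; b=cv2.imread("pics/top2.png")[150:330,150:330]
cv2.imwrite("pics/c2.png",cv2.resize(np.hstack([a,b]),None,fx=2.2,fy=2.2,interpolation=cv2.INTER_CUBIC))
print(w2px("top",[.4562,.2857,.112]),w2px("top",[.4562,.2857,.008]))
E
```

```text
[210.73551134 262.77982578] [217.77530545 261.51069676]
```

View pics/c2.png

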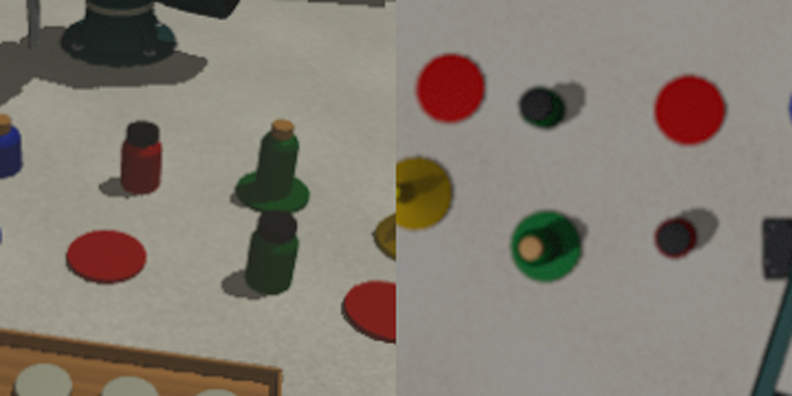

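The cork is at about (210.9,262.3) px against a predicted (210.7,262.8), so green is centred and upright. Blue next.

servo_tool(
  plan=[
    [0.001,0.002,0.03,0,-1],
    [0,0,0.03,0,-1],
    [0,0,0.03,0,-1],
    [0,0,0.03,0,-1],
    [0,0,0.03,0,-1],
    [0,0,0.02,0,-1],
    [0,0,0.006,0,-1],
    [0,0,0,0,-1],
  ],
)

```text
time_s: 11.7
tcp_pos: [0.4621, -0.0994, 0.0197]
tool_rot: [-3.141, 0.002, 0.001]
force: [0.3, -0.6, 0.6]
opening: 1.0
grasp_force: 0.0
```

servo_tool(
  plan=[
    [0,0,0,0,0.1],
    [0,0,0,0,0.2],
    [0,0,0,0,0.4],
    [0,0,0,0,0.6],
    [0,0,0,0,1],
    [0,0,0,0,1],
    [0,0,0,0,1],
    [0,0,0,0,1],
  ],
  squeeze=15,
)

```text
time_s: 12.5
tcp_pos: [0.4632, -0.1006, 0.0212]
tool_rot: [3.141, -0.001, -0.0]
force: [-0.3, -0.3, 4.4]
opening: 0.653
grasp_force: 15.0
```

servo_tool(
  plan=[
    [0,0,-0.01,0,1],
    [0,0,-0.02,0,1],
    [0,0,-0.02,0,1],
    [0,0,-0.02,0,1],
    [0,0,-0.01,0,1],
    [0,0,0,0,1],
  ],
)

```text
time_s: 13.1
tcp_pos: [0.4636, -0.1008, 0.1019]
tool_rot: [3.14, -0.003, -0.0]
force: [0.6, 0.8, -0.8]
opening: 0.657
grasp_force: 15.0
```

servo_tool(
  plan=[
    [0.015,0,0,0,1],
    [0.03,0,0,0,1],
    [0.035,0,0,0,1],
    [0.035,0,0,0,1],
    [0.03,0,0,0,1],
    [0.02,0.001,0,0,1],
    [0.013,0,0,0,1],
    [0,0,0,0,1],
  ],
)

```text
time_s: 13.9
tcp_pos: [0.6409, -0.1013, 0.0977]
tool_rot: [-3.141, 0.003, 0.0]
force: [-0.4, 0.0, -0.9]
opening: 0.66
grasp_force: 15.0
```

servo_tool(
  plan=[
    [0,0,0.01,0,1],
    [0,0,0.02,0,1],
    [0,0,0.015,0,1],
    [0,0,0.008,0,1],
    [0,0,0,0,1],
    [0,0,0,0,1],
  ],
)

```text
time_s: 14.5
tcp_pos: [0.6406, -0.1016, 0.0477]
tool_rot: [3.141, -0.0, -0.0]
force: [0.7, 0.3, -0.2]
opening: 0.656
grasp_force: 15.0
```

servo_tool(
  plan=[
    [0,0,0.005,0,1],
    [0,0,0.004,0,1],
    [0,0,0.003,0,1],
    [0,0,0.002,0,1],
    [0,0,0.001,0,1],
    [0,0,0.001,0,1],
    [0,0,0,0,1],
    [0,0,0,0,1],
  ],
)

```text
time_s: 15.3
tcp_pos: [0.6408, -0.1016, 0.0316]
tool_rot: [3.141, -0.0, -0.0]
force: [0.5, -0.1, -1.2]
opening: 0.658
grasp_force: 15.0
```

servo_tool(
  plan=[
    [0,0,0.001,0,1],
    [0,0,0,0,1],
    [0,0,0,0,1],
  ],
)

```text
time_s: 15.6
tcp_pos: [0.6407, -0.1015, 0.0305]
tool_rot: [3.142, 0.0, -0.0]
force: [0.5, 0.1, -2.4]
opening: 0.656
grasp_force: 15.0
```

servo_tool(
  plan=[
    [0,0,0.001,0,1],
    [0,0,0,0,1],
    [0,0,0,0,1],
  ],
)

```text
time_s: 15.9
tcp_pos: [0.6407, -0.1015, 0.0294]
tool_rot: [3.141, 0.0, -0.0]
force: [-0.6, 0.3, -0.6]
opening: 0.654
grasp_force: 15.0
```

servo_tool(
  plan=[
    [0,0,0.001,0,1],
    [0,0,0,0,1],
    [0,0,0,0,1],
  ],
)

```text
time_s: 16.2
tcp_pos: [0.6408, -0.1016, 0.0292]
tool_rot: [3.141, -0.0, -0.0]
force: [-1.8, 0.2, 2.7]
opening: 0.656
grasp_force: 15.0
```

Contact at about +3 N. Release, retreat to travel height and go to the red jar.

servo_tool(
  plan=[
    [0,0,0,0,0.1],
    [0,0,0,0,-0.4],
    [0,0,0,0,-1],
    [0,0,0,0,-1],
    [0,0,0,0,-1],
    [0,0,0,0,-1],
  ],
)

```text
time_s: 16.8
tcp_pos: [0.6407, -0.1015, 0.0283]
tool_rot: [3.142, 0.0, -0.0]
force: [-0.8, 0.4, 0.7]
opening: 0.986
grasp_force: 0.0
```

servo_tool(
  plan=[
    [0,0,-0.02,0,-1],
    [0,0,-0.03,0,-1],
    [0,0,-0.03,0,-1],
    [0,0,-0.03,0,-1],
    [0,0,-0.03,0,-1],
    [0,0,-0.01,0,-1],
    [0,0,0,0,-1],
  ],
)

```text
time_s: 17.5
tcp_pos: [0.6418, -0.1018, 0.1806]
tool_rot: [3.14, -0.004, -0.0]
force: [0.1, -0.0, -0.2]
opening: 1.002
grasp_force: 0.0
```

servo_tool(
  plan=[
    [0,0.02,0,0,-1],
    [0,0.035,0,0,-1],
    [0,0.035,0,0,-1],
    [0,0.035,0,0,-1],
    [0,0.03,0,0,-1],
    [-0.003,0.017,0,0,-1],
    [0,0,0,0,-1],
    [0,0,0,0,-1],
  ],
)

```text
time_s: 18.3
tcp_pos: [0.6371, -0.2732, 0.1772]
tool_rot: [-3.14, 0.002, -0.001]
force: [0.3, 0.3, 1.0]
opening: 1.002
grasp_force: 0.0
```

servo_tool(
  plan=[
    [0,0.001,0.02,0,-1],
    [0,0,0.03,0,-1],
    [0,0,0.03,0,-1],
    [0,0,0.03,0,-1],
    [0,0,0.025,0,-1],
    [0,0,0.013,0,-1],
    [0,0,0.005,0,-1],
    [0,0,0,0,-1],
  ],
)

```text
time_s: 19.1
tcp_pos: [0.6379, -0.2737, 0.0256]
tool_rot: [-3.141, -0.0, 0.001]
force: [0.4, 0.4, 0.3]
opening: 1.001
grasp_force: 0.0
```

servo_tool(
  plan=[
    [0,0,0,0,0.1],
    [0,0,0,0,0.25],
    [0,0,0,0,0.4],
    [0,0,0,0,0.6],
    [0,0,0,0,1],
    [0,0,0,0,1],
    [0,0,0,0,1],
    [0,0,0,0,1],
  ],
  squeeze=15,
)

```text
time_s: 19.9
tcp_pos: [0.6378, -0.2748, 0.0258]
tool_rot: [3.141, -0.0, -0.0]
force: [-0.1, -0.8, 1.6]
opening: 0.592
grasp_force: 15.0
```

servo_tool(
  plan=[
    [0,0,-0.01,0,1],
    [0,0,-0.02,0,1],
    [0,0,-0.03,0,1],
    [0,0,-0.03,0,1],
    [0,0,-0.03,0,1],
    [0,0,-0.02,0,1],
    [0,0,-0.01,0,1],
    [0,0,0,0,1],
  ],
)

```text
time_s: 20.7
tcp_pos: [0.6383, -0.2748, 0.1775]
tool_rot: [3.14, -0.003, -0.0]
force: [-1.0, -0.2, -1.8]
opening: 0.593
grasp_force: 15.0
```

servo_tool(
  plan=[
    [0,-0.015,0,0,1],
    [0,-0.03,0,0,1],
    [0,-0.04,0,0,1],
    [0,-0.04,0,0,1],
    [0,-0.04,0,0,1],
    [0,-0.04,0,0,1],
    [0,-0.04,0,0,1],
    [0,-0.04,0,0,1],
  ],
)

```text
time_s: 21.5
tcp_pos: [0.636, 0.0134, 0.1729]
tool_rot: [-3.141, 0.004, 0.0]
force: [0.3, 0.4, -2.0]
opening: 0.595
grasp_force: 15.0
```

servo_tool(
  plan=[
    [0.003,-0.035,0,0,1],
    [0,-0.025,0,0,1],
    [0,-0.015,0,0,1],
    [0,0,0,0,1],
    [0,0,0,0,1],
  ],
)

```text
time_s: 22.0
tcp_pos: [0.6403, 0.085, 0.1745]
tool_rot: [3.141, 0.002, -0.0]
force: [0.8, -0.2, -1.9]
opening: 0.593
grasp_force: 15.0
```

Target TCP z ≈ 0.034.

servo_tool(
  plan=[
    [0.001,0,0.01,0,1],
    [0,0,0.025,0,1],
    [0,0,0.03,0,1],
    [0,0,0.03,0,1],
    [0,0,0.02,0,1],
    [0,0,0.009,0,1],
    [0,0,0,0,1],
    [0,0,0,0,1],
  ],
)

```text
time_s: 22.8
tcp_pos: [0.6426, 0.0848, 0.0524]
tool_rot: [3.142, -0.002, -0.001]
force: [-0.5, 0.0, -1.5]
opening: 0.594
grasp_force: 15.0
```

servo_tool(
  plan=[
    [0,0,0.005,0,1],
    [0,0,0.004,0,1],
    [0,0,0.002,0,1],
    [0,0,0.001,0,1],
    [0,0,0,0,1],
    [0,0,0,0,1],
  ],
)

```text
time_s: 23.4
tcp_pos: [0.6419, 0.0855, 0.0396]
tool_rot: [3.142, -0.0, -0.0]
force: [-0.7, 0.2, -1.4]
opening: 0.594
grasp_force: 15.0
```

servo_tool(
  plan=[
    [0,0,0.002,0,1],
    [0,0,0.001,0,1],
    [0,0,0.001,0,1],
    [0,0,0,0,1],
    [0,0,0,0,1],
  ],
)

```text
time_s: 23.9
tcp_pos: [0.6418, 0.0855, 0.0354]
tool_rot: [3.141, 0.0, -0.0]
force: [-0.0, -0.6, -1.5]
opening: 0.594
grasp_force: 15.0
```

servo_tool(
  plan=[
    [0,0,0.001,0,1],
    [0,0,0,0,1],
    [0,0,0,0,1],
  ],
)

```text
time_s: 24.2
tcp_pos: [0.6418, 0.0854, 0.0344]
tool_rot: [3.142, 0.0, -0.0]
force: [-0.1, 0.1, -1.7]
opening: 0.591
grasp_force: 15.0
```

servo_tool(
  plan=[
    [0,0,0.001,0,1],
    [0,0,0,0,1],
    [0,0,0,0,1],
  ],
)

```text
time_s: 24.5
tcp_pos: [0.642, 0.0855, 0.0338]
tool_rot: [3.141, -0.001, -0.0]
force: [-0.5, -0.4, 0.1]
opening: 0.593
grasp_force: 15.0
```

The jar has landed (−1.7 → 0 N). Release, retreat and swing clear to check.

servo_tool(
  plan=[
    [0,0,0,0,0.0],
    [0,0,0,0,-0.4],
    [0,0,0,0,-1],
    [0,0,0,0,-1],
    [0,0,0,0,-1],
    [0,0,0,0,-1],
  ],
)

```text
time_s: 25.1
tcp_pos: [0.6418, 0.0855, 0.0334]
tool_rot: [3.142, 0.0, -0.0]
force: [0.2, 0.6, -0.4]
opening: 0.979
grasp_force: 0.0
```

servo_tool(
  plan=[
    [0,0,-0.02,0,-1],
    [0,0,-0.03,0,-1],
    [0,0,-0.03,0,-1],
    [0,0,-0.03,0,-1],
    [0,0,-0.03,0,-1],
    [0,0,-0.02,0,-1],
    [0,0,0,0,-1],
  ],
)

```text
time_s: 25.8
tcp_pos: [0.6437, 0.0856, 0.1982]
tool_rot: [-3.141, -0.008, -0.0]
force: [0.6, -0.7, 0.3]
opening: 1.002
grasp_force: 0.0
```

servo_tool(
  plan=[
    [-0.03,0,0,0,-1],
    [-0.04,0,0,0,-1],
    [-0.04,0,0,0,-1],
    [-0.04,0,0,0,-1],
    [-0.04,0,0,0,-1],
    [-0.04,0,0,0,-1],
    [-0.03,0,0,0,-1],
    [0,0,0,0,-1],
  ],
)

```text
time_s: 26.6
tcp_pos: [0.3786, 0.0857, 0.1922]
tool_rot: [3.142, 0.002, 0.0]
force: [0.9, -0.2, -0.1]
opening: 1.003
grasp_force: 0.0
```

```bash
python3 - <<'E'
from h import *
for n in("top","scene"): cv2.imwrite(f"pics/{n}3.png",get_image(n))
a=cv2.imread("pics/scene3.png")[110:260,140:500]; b=cv2.imread("pics/top3.png")[150:300,140:500]
cv2.imwrite("pics/c3.png",cv2.resize(np.vstack([a,b]),None,fx=2,fy=2,interpolation=cv2.INTER_CUBIC))
for X in [(.641,-.102,.088),(.641,.085,.098),(.4562,.2857,.112)]:
    u=w2px("top",X); print(u.round(1),"crop",((u-[140,150])*2+[0,300]).round(0))
im=cv2.imread("pics/top3.png"); hsv=cv2.cvtColor(im,cv2.COLOR_BGR2HSV); H,S,V=[hsv[...,i].astype(int) for i in range(3)]
m=(S>60)&(H>8)&(H<20)&(V>110); m[:150]=0;m[290:]=0;m[:,:180]=0
n,l,st,c=cv2.connectedComponentsWithStats(m.astype(np.uint8))
print([c[i].round(1) for i in range(1,n) if st[i,4]>25])
E
```

```text
[346.2 196. ] crop [412. 392.]
[281.1 196.8] crop [282. 394.]
[210.7 262.8] crop [141. 526.]
[array([280.6, 196.6]), array([346. , 196.7]), array([630.6, 201.9]), array([615.2, 266.7]), array([210.8, 262.4])]
```

View pics/c3.png

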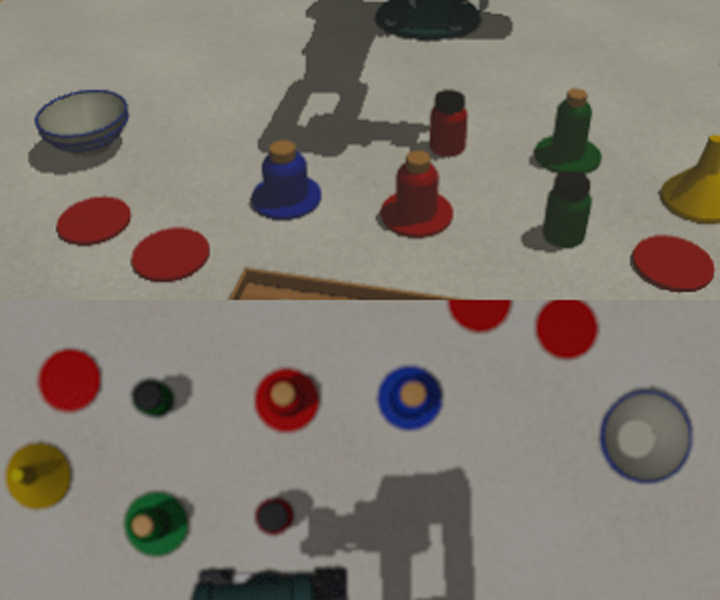

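All three cork centroids (280.6,196.6; 346.0,196.7; 210.8,262.4) are within 1 px of where a centred jar should show. The jars are upright and the other items look undisturbed.

```bash
python3 -c "
from cell import *
print(job_done())"
```

```text
the job is handed in; nothing more can be done
None
```

The green, red and blue corked jars each stand upright on the coaster of their own colour, within about 3 mm of its centre by the top camera; the other items look undisturbed, and the job was handed in at about 27 s with no verdict returned.

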